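# Centre a culture dish on the viewing stage

## Task

Three covered culture dishes stand loose on the lab bench. Pick up the middle-sized one and set it down, without dropping it, flat on the viewing stage, centred over the round white window between the two stop bars. Leave the large and the small dish where they are.

Things in the scene. Friction and masses are not known exactly. Their poses are not given: they have to be found in the camera images.
- dish_mid (a point): The dish to move: the middle-sized of the three loose round culture dishes, a closed clear-lidded disc with tan agar and white colonies, 60 mm in diameter and 16 mm high, about 35 g, rigid. This point is its centre, half-way up (8 mm above its underside); z is up through its lid; its yaw means nothing.
- stage_mid (a point): Viewing stage, fixed: grey lamp box with a dark grey plate, 170 mm (its x) by 140 mm (its y), top 30 mm above the bench. The point: centre of the plate's top and of the flush round white window (diameter 52 mm); z up. Two bright metal stop bars along x, 80 long, 8 wide, 8 mm high, at y = +44 and -44 mm (80 mm free between). Both x ends are open: fingers closing along x have room.
- dish_big_mid (a point): Bystander: the large loose dish, 90 mm in diameter, 16 mm high, same look. Its centre, half-way up.
- dish_small_mid (a point): Bystander: the small loose dish, 36 mm in diameter, 12 mm high, same look. Its centre, half-way up.
Not all that is in view belongs to the job. Leave any pink or turquoise look-alike of the part that bears dish_mid alone.

How it is judged:
By the outcome, as a careful person would: the job done as asked, in the order asked, and still so for the second after the job is handed in, with the robot touching nothing.
It also fails if it takes over 34 s, if anything falls off the work surface, if the arm or the gripper's body presses on something with over 40 N, if the wrist force passes 120 N, or if a joint passes its speed limit or range.

## Robot

A 7-joint arm with a two-finger parallel gripper is mounted at the origin on the work surface. World frame = base frame: x ahead of the robot, y to its left, z up, the work surface at z = 0. Lengths are in m, angles in rad, forces in N, time in s.
With the tool pointing down it reaches from about 0.425 to 0.875 m from the base axis. Payload 4.7 kg.
Tool frame: the origin (TCP) lies on the mounting face of the last link; the fingertips stand 182 mm ahead of it and the grasp point (between the pads) lies r.grip_point_offset ahead of it (r.grip_point_offset is the distance from the TCP to the grasp point, in m); z points along the fingers, y is the direction in which the jaws open and shut (so a half turn about z gives the same grasp; the last joint's range is limited). The gripper opens to 87 mm and grips with 3 to 60 N. Pads are 19 mm wide; open, the fingers measure 117 mm over their backs; the gripper's body (75 mm by 190 mm) begins 51 mm behind the grasp point.
Start: joints at [-1.206, 0.321, -0.07, 1.45, 0.023, 1.371, -0.057], TCP at [0.223, 0.61, 0.405] pointing down, gripper open.
Joint ranges: [-2.86, 2.86], [-0.3, 2.09], [-1.38, 1.24], [0.06, 2.45], [-1.56, 4.7], [0.09, 2.05], [-2.69, 2.69]. Speed limits (rad/s): [2.57, 2.57, 3.14, 3.14, 3.14, 3.14, 3.14].

## Interface

Orientations are given as a unit quaternion [x, y, z, w].
In Python, from plant import r, vision gives the robot as it stands. The module is installed in compiled form; this text tells all that it offers.
- The arm moves only by the tool step_arm, never from a script. Its argument "steps" is a list of rows, each a list of 3 entries, a list of its own where there are three numbers: the turn, a rotation vector about the tool's x, y, z in degrees, then the shift along the tool's x, y, z in mm, then the closure, from 0 (fully open) to 1 (shut). A call has 1 to 20 rows; each row shifts and turns the pose as measured when the row begins, along the tool's axes as they then stand; what a row does not reach is not made up. A row lasts 1/10 s, in which the tool goes at most 50 mm and 8.59 degrees, less where a joint would pass 70% of its speed; a pose out of reach is approached as far as the arm can. A call is refused whole if a number of a shift passes 50 or a number of a turn 8.59, either way. A call with a gripper value outside its range is refused whole. The fingers move at their own pace and stop on an object; "squeeze" is the grip in N (left out, the last holds). Time passes only in rows, so rows that do not move let the fingers close. It gives the time, the measured TCP pose, the force and the opening at its end, in the units of the state.
- r.sense(): the state, without advancing time (a new reading comes with each control period).
- vision.camera(name): name is "scene" or "top"; returns (picture, depth): 400x640x3 uint8, red, green, blue; 400x640 float32, m along the optical axis (not along the pixel's ray), 0 where there is no reading.
- vision.camera_params(name): a dict with "camera_matrix" (3x3 intrinsics, pixels), "R" (3x3) and "t" (3): a world point X has camera coordinates R X + t. Camera axes: x right, y down, z forward; pixel columns grow to the right and rows downward; lengths in m; the calibration is good to about 2 mm. A picture is of the moment at which its call begins. camera_params takes no time and is no camera call.
- r.job_done(): hands the job in, once; it reports no verdict.
The state is a dict: "t": time; "q": joint angles; "qvel": joint speeds; "tau": joint torques, N m; "tool_pos": TCP position; "tool_rot": TCP orientation; "wrist_force": force on the tool from outside, world axes, zero at the start; "moment": the same for the moment, N m; "opening": finger opening in m.
Only numpy, scipy, OpenCV 4.12 (cv2) and the standard library are available. Lean on these libraries where they do the work, as an engineer would, in place of code of your own. Each camera call takes 0.05 s, during which the arm holds its last target. There are 200 camera calls.

## Working session

There is one attempt and no reset: what is moved stays moved. The work goes in short steps, Python scripts to look and compute and a tool call to move; the robot and the scene stay as the last step left them, time stands still between calls to the robot, and variables do not carry over. Pictures are saved under pics/ and viewed, about 8 in all and at most 12, crops included, and the job is handed in when it is done.

Besides the shell and the picture viewer there is one more tool, called after "Request:" in YAML: its name, and indented under it one key for each argument. step_arm: Moves the arm, as the interface text tells. Its arguments: {"type":"object","properties":{"steps":{"type":"array","items":{"type":"array"}},"squeeze":{"type":"number"}},"required":["steps"]}

```bash
mkdir -p pics; cat > h.py <<'E'
import numpy as np, cv2
from plant import r, vision
def shot(name,tag):
    p,d=vision.camera(name); cv2.imwrite(f'pics/{tag}.png',p[:,:,::-1]); np.savez(f'pics/{tag}.npz',p=p,d=d); return p,d
def ray(name,uv,z):
    c=vision.camera_params(name);K,R,t=[np.array(c[k],float) for k in("camera_matrix","R","t")]
    d=R.T@np.linalg.solve(K,[uv[0],uv[1],1]);o=-R.T@t
    return o+d*(z-o[2])/d[2]
def pts(name,d):
    c=vision.camera_params(name);K,R,t=[np.array(c[k],float) for k in("camera_matrix","R","t")]
    v,u=np.mgrid[:400,:640];X=np.stack([(u-K[0,2])/K[0,0]*d,(v-K[1,2])/K[1,1]*d,d],-1)
    return (X-t)@R
E
python3 - <<'E'
from h import *
for n in("top","scene"):
    shot(n,n+"0"); c=vision.camera_params(n); print(n,c["camera_matrix"],-np.array(c["R"]).T@c["t"])
print(r.sense(),r.grip_point_offset)
E
```

```text
top [[373.57019102   0.         318.9176132 ]
 [  0.         373.57019102 201.55480116]
 [  0.           0.           1.        ]] [4.71244053e-01 4.41799419e-04 7.42230441e-01]
scene [[398.99350975   0.         315.00723866]
 [  0.         398.99350975 194.79629408]
 [  0.           0.           1.        ]] [ 0.92467796 -0.00995329  0.68332829]
{'t': 0.1, 'q': array([-1.20590058,  0.32175954, -0.0700738 ,  1.45156904,  0.02262489,
        1.37077031, -0.05689227]), 'qvel': array([ 0.00174588, -0.00417267,  0.00038112, -0.00331376, -0.00028236,
       -0.00019336, -0.00170581]), 'tau': array([-3.14848683e-05, -4.92572236e+01, -4.06019753e-01, -3.13401067e+01,
       -6.44389959e-02,  3.94496543e-02,  8.68954112e-05]), 'tool_pos': array([0.22334703, 0.61023115, 0.40375554]), 'tool_rot': array([ 1.74484820e-01,  9.84659488e-01, -8.55111486e-04, -9.05268811e-05]), 'wrist_force': array([-0.32568212, -0.28228944,  0.43318332]), 'moment': array([0.00871595, 0.04278028, 0.03772142]), 'opening': 0.0869266000938787} 0.1635
```

View pics/top0.png

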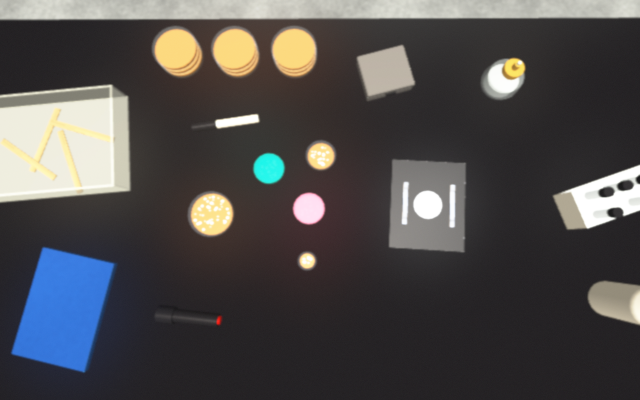

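View pics/scene0.png

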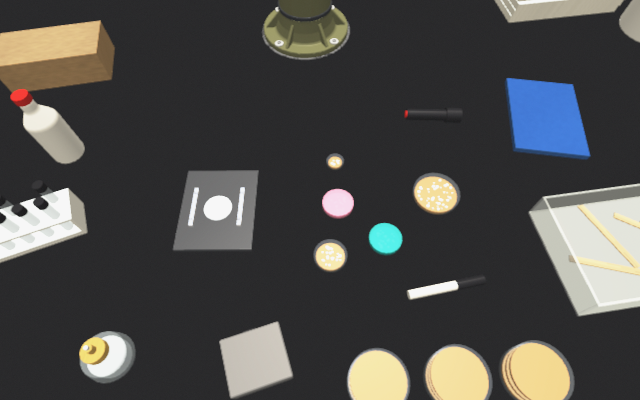

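The top view shows loose tan dishes with colonies at (211,214) large, (320,156) middle and (307,261) small. The turquoise (268,168) and pink (309,208) discs are decoys, and the stage window is at (428,205). The middle dish is the one at (320,156). I'll measure it and confirm in a crop.

```bash
python3 - <<'E'
from h import *
def tan_masks(p):
    h=cv2.cvtColor(p,cv2.COLOR_RGB2HSV); return ((p.min(2)>0)&(p[:,:,0]>110)&(h[:,:,0]<35)).astype(np.uint8)
for n,seeds in(("top",dict(mid=(320,156),big=(211,214),small=(307,261),win=(428,205),barL=(405,203),barR=(452,206),pink=(309,208),turq=(268,168))),("scene",dict(mid=(330,256),big=(437,193),small=(335,161),win=(218,208),barL=(193,207),barR=(241,206),pink=(338,203),turq=(386,238)))):
    f=np.load(f'pics/{n}0.npz');p,d=f['p'],f['d'];X=pts(n,d)
    m=(p.max(2)>125).astype(np.uint8); m=cv2.morphologyEx(m,cv2.MORPH_CLOSE,np.ones((3,3)))
    k,lab,st,ce=cv2.connectedComponentsWithStats(m)
    for s,(u,v) in seeds.items():
        L=lab[v,u]
        if L==0: print(n,s,'none',p[v,u]);continue
        cs,_=cv2.findContours((lab==L).astype(np.uint8),0,2);c=max(cs,key=cv2.contourArea)
        z={'mid':.014,'big':.014,'small':.010,'win':.03,'barL':.038,'barR':.038}.get(s,.014)
        zd=np.median(X[lab==L][:,2])
        if s.startswith('bar'):
            q=cv2.minAreaRect(c);b=np.array([ray(n,a,z)[:2] for a in cv2.boxPoints(q)]);print(n,s,b.mean(0).round(4),'z',zd.round(4),'box',b.round(4).tolist())
        else:
            w=np.array([ray(n,a,z)[:2] for a in c[:,0]],np.float32);e,ra=cv2.minEnclosingCircle(w);print(n,s,np.round(e,4),'dia',round(2*ra,4),'z',zd.round(4),st[L,4])
p=np.load('pics/top0.npz')['p'][120:290,170:480]
cv2.imwrite('pics/crop.png',cv2.resize(p[:,:,::-1],None,fx=2.5,fy=2.5,interpolation=cv2.INTER_CUBIC))
E
```

```text
top mid [0.6458 0.0231] dia 0.0571 z 0.0151 628
top big [0.5266 0.2368] dia 0.0875 z 0.0152 1499
top small [0.4385 0.0464] dia 0.0334 z 0.0111 229
top win [ 0.5359 -0.1809] dia 0.1934 z 0.0295 5110
top barL [ 0.538  -0.1802] z 0.0295 box [[0.4661, -0.1086], [0.614, -0.1158], [0.6093, -0.2534], [0.4625, -0.2431]]
top barR [ 0.538  -0.1802] z 0.0295 box [[0.4661, -0.1086], [0.614, -0.1158], [0.6093, -0.2534], [0.4625, -0.2431]]
top pink [0.5403 0.0449] dia 0.0643 z 0.015 835
top turq [0.6194 0.1264] dia 0.0631 z 0.015 764
scene mid [0.6523 0.0232] dia 0.0553 z 0.0165 696
scene big [0.533 0.237] dia 0.0859 z 0.0167 1280
scene small [0.444  0.0465] dia 0.0319 z 0.0124 151
scene win [ 0.5519 -0.182 ] dia 0.0561 z 0.0304 609
scene barL [ 0.551  -0.2256] z 0.0373 box [[0.5917, -0.2331], [0.5074, -0.2299], [0.5105, -0.2179], [0.5945, -0.2217]]
scene barR [ 0.5918 -0.1334] z 0.0304 box [[0.6362, -0.1888], [0.51, -0.1391], [0.5506, -0.076], [0.6704, -0.1297]]
scene pink [0.5433 0.0449] dia 0.065 z 0.0163 744
scene turq [0.6214 0.1271] dia 0.0627 z 0.0166 821
```

View pics/crop.png

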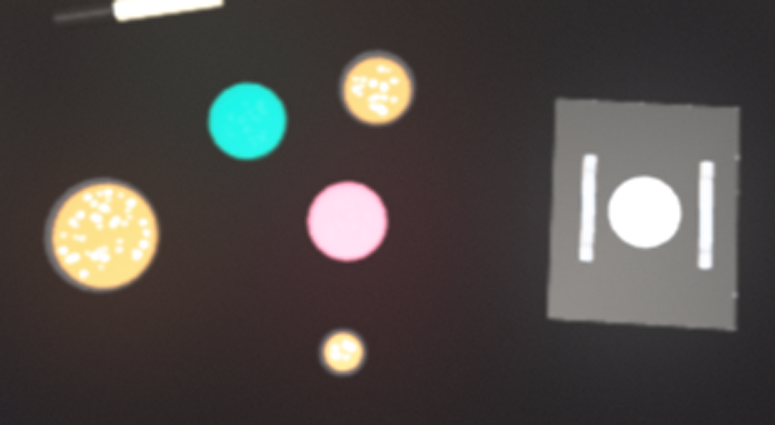

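The crop confirms the middle dish: tan with colonies, at crop (377,90), between the large one (103,236) and the small one (343,352). I'll refine its centre from the depth rim, and the stage with a tighter threshold.

```bash
cat >> h.py <<'E'
def disc(n,d,c,zlo,zhi,rad=.05):
    X=pts(n,d);m=((X[...,2]>zlo)&(X[...,2]<zhi)&(np.hypot(X[...,0]-c[0],X[...,1]-c[1])<rad)&(d>0)).astype(np.uint8)
    k,lab,st,ce=cv2.connectedComponentsWithStats(m);L=1+np.argmax(st[1:,4]);P=X[lab==L]
    zt=np.median(P[:,2]);P=P[abs(P[:,2]-zt)<.003]
    e,ra=cv2.minEnclosingCircle(P[:,:2].astype(np.float32));return np.round(e,4),'mean',P[:,:2].mean(0).round(4),'dia',round(2*ra,4),'z',zt.round(4)
def stage(n,p):
    out=[];m=(p.min(2)>(215 if n=='top' else 170)).astype(np.uint8);k,lab,st,ce=cv2.connectedComponentsWithStats(m)
    for i in range(1,k):
        w=ray(n,ce[i],.03)
        if abs(w[0]-.545)<.05 and abs(w[1]+.18)<.07 and st[i,4]>40:
            bar=min(st[i,2:4])/max(st[i,2:4])<.5
            w=ray(n,ce[i],.038 if bar else .03); c=cv2.findContours((lab==i).astype(np.uint8),0,2)[0][0]
            b=[ray(n,a,.038)[:2] for a in cv2.boxPoints(cv2.minAreaRect(c))]
            L=max((b[1]-b[0],b[2]-b[1]),key=np.linalg.norm); out.append(('bar' if bar else 'win',w[:2].round(4),st[i,4],'ang',round(np.degrees(np.arctan2(L[1],L[0])),1)))
    return out
E
python3 - <<'E'
from h import *
for n in("top","scene"):
    f=np.load(f'pics/{n}0.npz');p,d=f['p'],f['d']
    for s,c in dict(mid=(.648,.023),big=(.53,.237),small=(.441,.046)).items(): print(n,s,*disc(n,d,c,.006 if s=='small' else .009,.022,.06 if s=='big' else .05))
    print(n,stage(n,p))
    X=pts(n,d);m=((X[...,2]>.024)&(X[...,2]<.034)&(np.hypot(X[...,0]-.545,X[...,1]+.18)<.13)); q=cv2.minAreaRect(X[m][:,:2].astype(np.float32));print('plate',q)
from scipy.spatial.transform import Rotation as Ro
print(Ro.from_quat(r.sense()['tool_rot']).as_matrix().round(3))
E
```

```text
top mid [0.6473 0.0242] mean [0.6469 0.0241] dia 0.0607 z 0.0151
top big [0.5274 0.2397] mean [0.5267 0.2391] dia 0.091 z 0.0152
top small [0.4385 0.0476] mean [0.4384 0.0473] dia 0.0359 z 0.0111
top [('bar', array([ 0.55  , -0.1381]), np.int32(195), 'ang', np.float64(-2.7)), ('bar', array([ 0.5474, -0.2259]), np.int32(198), 'ang', np.float64(178.6)), ('win', array([ 0.5486, -0.1824]), np.int32(629), 'ang', np.float64(178.8))]
plate ((0.5489374399185181, -0.18171589076519012), (0.14092230796813965, 0.17015454173088074), 87.41010284423828)
scene mid [0.6496 0.0246] mean [0.6504 0.0245] dia 0.0607 z 0.0164
scene big [0.5288 0.24  ] mean [0.5308 0.2396] dia 0.092 z 0.0167
scene small [0.441  0.0478] mean [0.4417 0.0473] dia 0.0378 z 0.0123
scene [('bar', array([ 0.5519, -0.2259]), np.int32(195), 'ang', np.float64(177.8)), ('bar', array([ 0.5556, -0.1382]), np.int32(195), 'ang', np.float64(177.6)), ('win', array([ 0.5522, -0.1823]), np.int32(562), 'ang', np.float64(141.3))]
plate ((0.5511624813079834, -0.18088284134864807), (0.14024822413921356, 0.17290949821472168), 87.27593994140625)
[[-0.939  0.344 -0.   ]
 [ 0.344  0.939 -0.002]
 [-0.    -0.002 -1.   ]]
```

Request:
step_arm:
  steps:
    - [[0, 0, 8.03], [0, 0, 0], 0]
    - [[0, 0, 8.03], [0, 0, 0], 0]
    - [[0, 0, 8.03], [0, 0, 0], 0]
    - [[0, 0, 8.03], [0, 0, 0], 0]
    - [[0, 0, 8.03], [0, 0, 0], 0]
    - [[0, 0, 8.03], [0, 0, 0], 0]
    - [[0, 0, 8.03], [0, 0, 0], 0]
    - [[0, 0, 8.03], [0, 0, 0], 0]
    - [[0, 0, 8.03], [0, 0, 0], 0]
    - [[0, 0, 0], [0, 0, 0], 0]

```text
t: 1.1
tool_pos: [0.2229, 0.6089, 0.3968]
tool_rot: [0.739, 0.674, -0.006, 0.003]
wrist_force: [0.4, 1.4, 0.0]
opening: 0.0871
```

Request:
step_arm:
  steps:
    - [[0, 0, 0], [-35.5, 28.1, 0], 0]
    - [[0, 0, 0], [-35.5, 28.1, 0], 0]
    - [[0, 0, 0], [-35.5, 28.1, 0], 0]
    - [[0, 0, 0], [-35.5, 28.1, 0], 0]
    - [[0, 0, 0], [-35.5, 28.1, 0], 0]
    - [[0, 0, 0], [-35.5, 28.1, 0], 0]
    - [[0, 0, 0], [-35.5, 28.1, 0], 0]
    - [[0, 0, 0], [-35.5, 28.1, 0], 0]
    - [[0, 0, 0], [-35.5, 28.1, 0], 0]
    - [[0, 0, 0], [-35.5, 28.1, 0], 0]
    - [[0, 0, 0], [-35.5, 28.1, 0], 0]
    - [[0, 0, 0], [-35.5, 28.1, 0], 0]
    - [[0, 0, 0], [-35.5, 28.1, 0], 0]
    - [[0, 0, 0], [-35.5, 28.1, 0], 0]
    - [[0, 0, 0], [0, 0, 0], 0]

```text
t: 2.6
tool_pos: [0.5932, 0.0682, 0.3973]
tool_rot: [0.716, 0.698, -0.008, 0.004]
wrist_force: [-0.2, -0.8, -0.5]
opening: 0.087
```

```bash
cat >> h.py <<'E'
from scipy.spatial.transform import Rotation as Ro
def go(grasp,yaw_deg=-2.4):
    "remaining shift (mm, tool axes) and turn (deg, tool axes) to put the grasp point at grasp, tool y at yaw"
    s=r.sense();M=Ro.from_quat(s['tool_rot']);a=np.radians(yaw_deg)
    T=np.array([[-np.sin(a),np.cos(a),0],[np.cos(a),np.sin(a),0],[0,0,-1.]])
    T[:,0]=np.cross(T[1:2].ravel()*0+[np.cos(a),np.sin(a),0],[0,0,-1]);T[:,1]=[np.cos(a),np.sin(a),0];T[:,2]=[0,0,-1]
    tcp=np.array(grasp)+[0,0,r.grip_point_offset]
    print('t',round(s['t'],2),'tcp',s['tool_pos'].round(4),'shift',(M.inv().apply(tcp-s['tool_pos'])*1000).round(1),'turn',(M.inv()*Ro.from_matrix(T)).as_rotvec(degrees=True).round(2),'F',s['wrist_force'].round(1),'op',round(s['opening'],4))
E
python3 -c "
from h import *
go([.6485,.0243,.010])"
```

```text
t 2.6 tcp [0.5932 0.0682 0.3973] shift [-38.6  57.8 224.2] turn [-0.34  1.01  0.94] F [-0.2 -0.8 -0.5] op 0.087
```

Request:
step_arm:
  steps:
    - [[-0.1, 0.3, 0.3], [-9.7, 14.5, 10], 0]
    - [[-0.1, 0.3, 0.3], [-9.7, 14.5, 20], 0]
    - [[-0.1, 0.3, 0.3], [-9.7, 14.5, 30], 0]
    - [[0, 0.1, 0], [-9.7, 14.5, 30], 0]
    - [[0, 0, 0], [0, 0, 35], 0]
    - [[0, 0, 0], [0, 0, 30], 0]
    - [[0, 0, 0], [0, 0, 0], 0]

```text
t: 3.3
tool_pos: [0.652, 0.0262, 0.2365]
tool_rot: [0.714, 0.7, 0.001, -0.001]
wrist_force: [-0.7, 0.2, -1.1]
opening: 0.0871
```

```bash
python3 -c "
from h import *
go([.6485,.0243,.022])
p,d=shot('scene','scene1')
cv2.imwrite('pics/s1.png',cv2.resize(p[100:350,180:500,::-1],None,fx=2,fy=2))"
```

```text
t 3.3 tcp [0.652  0.0262 0.2365] shift [-2.1 -3.4 51. ] turn [-0.07 -0.15  1.28] F [-0.7  0.2 -1.1] op 0.0871
```

View pics/s1.png

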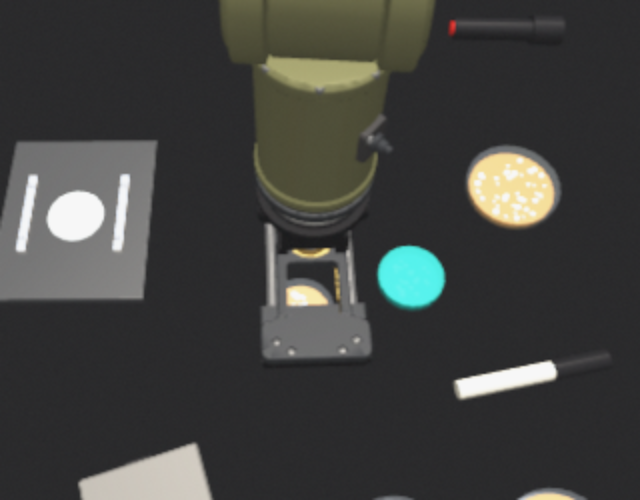

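The dish at (305,295) in the crop lies between the jaws. The near finger is at (317,335), and both decoys are clear. Descending.

Request:
step_arm:
  steps:
    - [[0, 0, 0.6], [-1, -1.7, 10], 0]
    - [[0, 0, 0.6], [-1, -1.7, 12], 0]
    - [[0, 0, 0], [0, 0, 12], 0]
    - [[0, 0, 0], [0, 0, 6], 0]
    - [[0, 0, 0], [0, 0, 0], 0]

```text
t: 3.85
tool_pos: [0.6513, 0.0258, 0.2018]
tool_rot: [0.72, 0.694, 0.006, 0.002]
wrist_force: [0.1, 0.2, -0.3]
opening: 0.0868
```

```bash
python3 -c "
from h import *
go([.6485,.0243,.022])"
```

```text
t 3.85 tcp [0.6513 0.0258 0.2018] shift [-1.7 -2.9 16.2] turn [ 0.61 -0.35  0.24] F [ 0.1  0.2 -0.3] op 0.0868
```

Request:
step_arm:
  steps:
    - [[0.6, -0.3, 0], [-2, -3.5, 6], 0]
    - [[0, 0, 0], [0, 0, 7], 0]
    - [[0, 0, 0], [0, 0, 4], 0]
    - [[0, 0, 0], [0, 0, 0], 0]

```text
t: 4.25
tool_pos: [0.6478, 0.0238, 0.1841]
tool_rot: [0.72, 0.694, 0.0, -0.0]
wrist_force: [-0.6, 0.4, 0.2]
opening: 0.087
```

```bash
python3 -c "
from h import *
go([.6485,.0243,.022])"
```

```text
t 4.25 tcp [0.6478 0.0238 0.1841] shift [ 0.5  0.6 -1.4] turn [ 0.03 -0.04  0.26] F [-0.6  0.4  0.2] op 0.087
```

Request:
step_arm:
  steps:
    - [[0, 0, 0], [0, 0, -2], 0.3]
    - [[0, 0, 0], [0, 0, 0], 0.4]
    - [[0, 0, 0], [0, 0, 0], 0.5]
    - [[0, 0, 0], [0, 0, 0], 0.7]
    - [[0, 0, 0], [0, 0, 0], 1]
    - [[0, 0, 0], [0, 0, 0], 1]
    - [[0, 0, 0], [0, 0, 0], 1]
    - [[0, 0, 0], [0, 0, 0], 1]
  squeeze: 15

```text
t: 5.05
tool_pos: [0.6483, 0.0238, 0.187]
tool_rot: [0.72, 0.694, 0.001, 0.0]
wrist_force: [-0.2, 0.5, -0.3]
opening: 0.0594
```

Gripped, with an opening of 59.4 mm. The dish underside is 187 mm below the TCP. Lifting.

Request:
step_arm:
  steps:
    - [[0, 0, 0], [0, 0, -5], 1]
    - [[0, 0, 0], [0, 0, -12], 1]
    - [[0, 0, 0], [0, 0, -20], 1]
    - [[0, 0, 0], [0, 0, -25], 1]
    - [[0, 0, 0], [0, 0, -20], 1]
    - [[0, 0, 0], [0, 0, -10], 1]
    - [[0, 0, 0], [0, 0, 0], 1]

```text
t: 5.75
tool_pos: [0.6482, 0.0232, 0.2865]
tool_rot: [0.72, 0.694, 0.002, 0.001]
wrist_force: [0.2, 0.2, -0.8]
opening: 0.0594
```

```bash
python3 -c "
from h import *
go([.5502,-.1822,.100])"
```

```text
t 5.75 tcp [0.6482 0.0232 0.2865] shift [-209.   -90.2   22.4] turn [ 0.19 -0.06  0.22] F [ 0.2  0.2 -0.8] op 0.0594
```

Request:
step_arm:
  steps:
    - [[0, 0, 0], [-10, -4, 0], 1]
    - [[0, 0, 0], [-20, -8.6, 0], 1]
    - [[0, 0, 0], [-25, -11, 0], 1]
    - [[0, 0, 0], [-25, -11, 0], 1]
    - [[0, 0, 0], [-25, -11, 0], 1]
    - [[0, 0, 0], [-25, -11, 0], 1]
    - [[0, 0, 0], [-25, -11, 0], 1]
    - [[0, 0, 0], [-25, -11, 0], 1]
    - [[0, 0, 0], [-20, -8, 0], 1]
    - [[0, 0, 0], [-9, -4, 0], 1]
    - [[0, 0, 0], [0, 0, 0], 1]

```text
t: 6.85
tool_pos: [0.5301, -0.2043, 0.2755]
tool_rot: [0.725, 0.689, -0.007, -0.006]
wrist_force: [-0.1, 0.5, -0.7]
opening: 0.0596
```

```bash
python3 -c "
from h import *
go([.5502,-.1822,.0535])"
```

```text
t 6.85 tcp [ 0.5301 -0.2043  0.2755] shift [23.3 20.  58.1] turn [-1.07  0.13 -0.55] F [-0.1  0.5 -0.7] op 0.0596
```

Request:
step_arm:
  steps:
    - [[-0.5, 0.1, -0.3], [7, 6, 5], 1]
    - [[-0.5, 0, -0.2], [10, 8, 10], 1]
    - [[0, 0, 0], [5, 5, 14], 1]
    - [[0, 0, 0], [0, 0, 8], 1]
    - [[0, 0, 0], [0, 0, 0], 1]
    - [[0, 0, 0], [0, 0, 0], 1]

```text
t: 7.45
tool_pos: [0.5532, -0.1751, 0.232]
tool_rot: [0.719, 0.695, -0.0, -0.002]
wrist_force: [0.1, -0.4, 0.1]
opening: 0.0593
```

```bash
python3 -c "
from h import *
go([.5502,-.1822,.0535])
p,d=shot('scene','scene2')
cv2.imwrite('pics/s2.png',cv2.resize(p[100:300,120:360,::-1],None,fx=3,fy=3))"
```

```text
t 7.45 tcp [ 0.5532 -0.1751  0.232 ] shift [-7.3 -2.7 15. ] turn [-0.19 -0.14  0.5 ] F [ 0.1 -0.4  0.1] op 0.0593
```

View pics/s2.png

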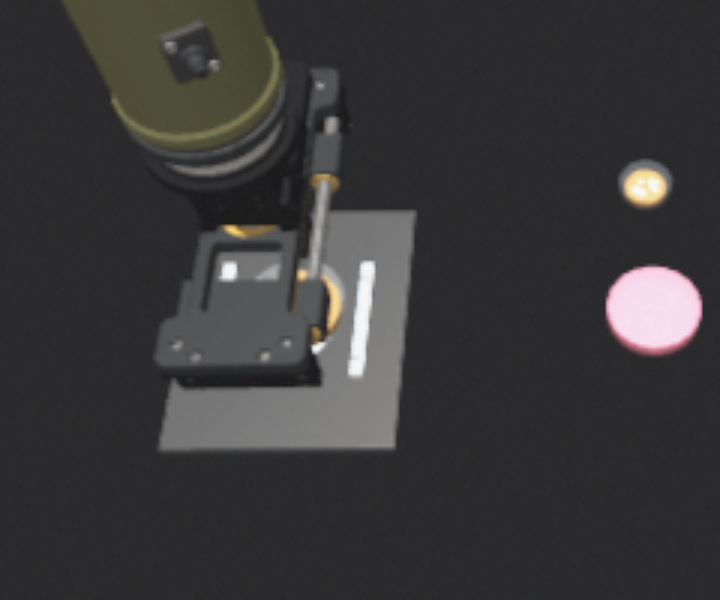

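The dish is in the jaws at crop (310,305), next to the right bar at (362,320). It needs about 7 mm more shift along y.

Request:
step_arm:
  steps:
    - [[0, 0, 0.3], [-5, -2, 0], 1]
    - [[0, 0, 0.2], [-3, -1, 0], 1]
    - [[0, 0, 0], [0, 0, 0], 1]
    - [[0, 0, 0], [0, 0, 0], 1]

```text
t: 7.9
tool_pos: [0.5494, -0.1852, 0.2335]
tool_rot: [0.723, 0.691, 0.0, -0.001]
wrist_force: [0.1, -0.2, -0.0]
opening: 0.0594
```

```bash
python3 -c "
from h import *
go([.5502,-.1822,.0535])"
```

```text
t 7.9 tcp [ 0.5494 -0.1852  0.2335] shift [ 3.   0.7 16.5] turn [-0.07 -0.11 -0.17] F [ 0.1 -0.2 -0. ] op 0.0594
```

Request:
step_arm:
  steps:
    - [[0, 0, 0], [2.4, 0.6, 3], 1]
    - [[0, 0, 0], [0, 0, 4], 1]
    - [[0, 0, 0], [0, 0, 2], 1]
    - [[0, 0, 0], [0, 0, 0], 1]
    - [[0, 0, 0], [0, 0, 0], 1]

```text
t: 8.4
tool_pos: [0.5502, -0.1826, 0.2239]
tool_rot: [0.723, 0.691, 0.001, -0.001]
wrist_force: [0.2, 0.3, -0.7]
opening: 0.0595
```

```bash
python3 -c "
from h import *
go([.5502,-.1822,.0535])"
```

```text
t 8.4 tcp [ 0.5502 -0.1826  0.2239] shift [0.4 0.  6.9] turn [-0.04 -0.13 -0.18] F [ 0.2  0.3 -0.7] op 0.0595
```

Centred to 0.4 mm. Lowering gently until contact.

Request:
step_arm:
  steps:
    - [[0, 0, 0], [0, 0, 2.5], 1]
    - [[0, 0, 0], [0, 0, 1.5], 1]
    - [[0, 0, 0], [0, 0, 1], 1]
    - [[0, 0, 0], [0, 0, 0], 1]
    - [[0, 0, 0], [0, 0, 0], 1]

```text
t: 8.9
tool_pos: [0.5503, -0.1825, 0.2184]
tool_rot: [0.723, 0.691, 0.001, -0.001]
wrist_force: [-0.7, -0.0, -0.8]
opening: 0.0592
```

Request:
step_arm:
  steps:
    - [[0, 0, 0], [0, 0, 0.8], 1]
    - [[0, 0, 0], [0, 0, 0.7], 1]
    - [[0, 0, 0], [0, 0, 0], 1]

```text
t: 9.2
tool_pos: [0.5503, -0.1826, 0.217]
tool_rot: [0.723, 0.691, 0.001, -0.001]
wrist_force: [1.0, -0.4, -0.2]
opening: 0.0595
```

Request:
step_arm:
  steps:
    - [[0, 0, 0], [0, 0, 0.6], 1]
    - [[0, 0, 0], [0, 0, 0.4], 1]
    - [[0, 0, 0], [0, 0, 0], 1]

```text
t: 9.5
tool_pos: [0.5504, -0.1827, 0.217]
tool_rot: [0.723, 0.691, 0.001, -0.001]
wrist_force: [0.8, 0.1, -0.9]
opening: 0.0592
```

```bash
python3 -c "
from h import *
go([.5502,-.1822,.0535]);print(r.sense()['moment'])"
```

```text
t 9.5 tcp [ 0.5504 -0.1827  0.217 ] shift [ 0.5 -0.2 -0. ] turn [-0.   -0.16 -0.17] F [ 0.8  0.1 -0.9] op 0.0592
[-0.08723553  0.05656995 -0.02192313]
```

Request:
step_arm:
  steps:
    - [[0, 0, 0], [0, 0, 1.5], 1]
    - [[0, 0, 0], [0, 0, 1.5], 1]

```text
t: 9.7
tool_pos: [0.5506, -0.1831, 0.2167]
tool_rot: [0.723, 0.691, 0.002, -0.002]
wrist_force: [-5.7, 2.6, 15.1]
opening: 0.06
```

Contact: 15 N upward at z = 0.2167, as predicted. Easing off and opening gradually.

Request:
step_arm:
  steps:
    - [[0, 0, 0], [0, 0, -0.5], 1]
    - [[0, 0, 0], [0, 0, 0], 1]
    - [[0, 0, 0], [0, 0, 0], 0.25]
    - [[0, 0, 0], [0, 0, 0], 0.2]
    - [[0, 0, 0], [0, 0, 0], 0.1]
    - [[0, 0, 0], [0, 0, 0], 0]
    - [[0, 0, 0], [0, 0, 0], 0]
    - [[0, 0, 0], [0, 0, 0], 0]

```text
t: 10.5
tool_pos: [0.5506, -0.183, 0.2162]
tool_rot: [0.723, 0.691, 0.001, -0.002]
wrist_force: [0.4, 0.5, 0.0]
opening: 0.0857
```

Request:
step_arm:
  steps:
    - [[0, 0, 0], [0, 0, -6], 0]
    - [[0, 0, 0], [0, 0, -15], 0]
    - [[0, 0, 0], [0, 0, -25], 0]
    - [[0, 0, 0], [0, 0, -35], 0]
    - [[0, 0, 0], [0, 0, -35], 0]
    - [[0, 0, 0], [0, 0, -25], 0]
    - [[0, 0, 0], [30, 0, -10], 0]
    - [[0, 0, 0], [45, 0, 0], 0]
    - [[0, 0, 0], [45, 0, 0], 0]
    - [[0, 0, 0], [45, 0, 0], 0]
    - [[0, 0, 0], [45, 0, 0], 0]
    - [[0, 0, 0], [45, 0, 0], 0]
    - [[0, 0, 0], [45, 0, 0], 0]
    - [[0, 0, 0], [20, 0, 0], 0]
    - [[0, 0, 0], [0, 0, 0], 0]
    - [[0, 0, 0], [0, 0, 0], 0]

```text
t: 12.1
tool_pos: [0.5664, 0.1408, 0.3962]
tool_rot: [0.727, 0.686, 0.01, 0.006]
wrist_force: [0.4, -0.8, 0.5]
opening: 0.087
```

```bash
python3 - <<'E'
from h import *
print(r.sense()['t'])
for n in("top","scene"):
    p,d=shot(n,n+'3')
    for s,c in dict(mid=(.550,-.182),big=(.53,.237),small=(.441,.046)).items():
        try: print(n,s,*disc(n,d,c,*((.0405,.055,.045) if s=='mid' else (.006 if s=='small' else .009,.022,.06))))
        except Exception as e: print(n,s,e)
    print(stage(n,p))
    X=pts(n,d);m=(np.hypot(X[...,0]-.55,X[...,1]+.182)<.02);A=np.c_[X[m][:,:2],np.ones(m.sum())];print('tilt deg',np.degrees(np.linalg.lstsq(A,X[m][:,2],rcond=None)[0][:2]))
    c=p[120:290,300:480] if n=='top' else p[130:300,140:320]
    cv2.imwrite(f'pics/f_{n}.png',cv2.resize(c[:,:,::-1],None,fx=2.2,fy=2.2,interpolation=2))
a,b=[cv2.imread(f'pics/f_{n}.png') for n in('top','scene')];cv2.imwrite('pics/f.png',np.hstack([a,b]))
E
```

```text
12.1
top mid [ 0.5494 -0.1819] mean [ 0.5491 -0.1818] dia 0.0603 z 0.0452
top big attempt to get argmax of an empty sequence
top small [0.4388 0.0475] mean [0.4387 0.0472] dia 0.0359 z 0.0112
[('bar', array([ 0.5499, -0.1381]), np.int32(220), 'ang', np.float64(-2.4)), ('bar', array([ 0.5456, -0.2259]), np.int32(216), 'ang', np.float64(-1.3)), ('win', array([ 0.548 , -0.1823]), np.int32(157), 'ang', np.float64(-109.5))]
tilt deg [ 0.10931451 -0.10571488]
scene mid [ 0.5518 -0.1819] mean [ 0.5531 -0.1814] dia 0.0616 z 0.046
scene big [0.5291 0.2402] mean [0.531  0.2397] dia 0.0923 z 0.0168
scene small [0.4408 0.0479] mean [0.4415 0.0477] dia 0.0378 z 0.0122
[('bar', array([ 0.5518, -0.2259]), np.int32(196), 'ang', np.float64(177.8)), ('bar', array([ 0.5556, -0.1382]), np.int32(195), 'ang', np.float64(177.6)), ('win', array([ 0.5443, -0.1804]), np.int32(135), 'ang', np.float64(74.5))]
tilt deg [-0.35833334  0.13585507]
```

View pics/f.png

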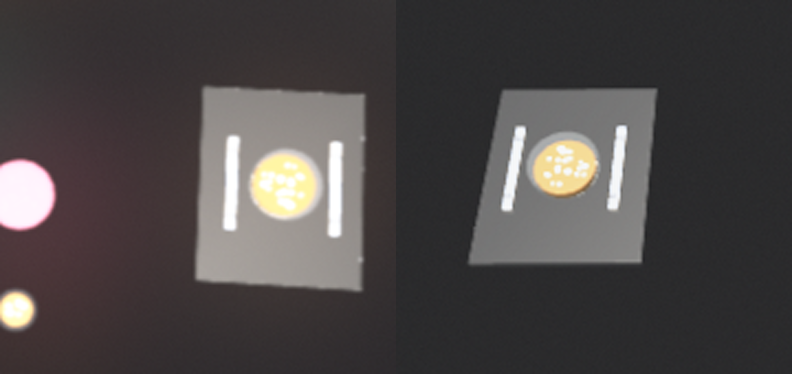

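The picture shows the dish flat between the bars, covering the window, at crop (286,184) in the top view. It is within about 1 mm of the window centre measured earlier, at (0.5486, -0.1824) against the dish at (0.5494, -0.1819) in the top view. Handing in.

```bash
python3 -c "
from h import *
print(r.job_done())"
```

```text
the job is handed in; nothing more can be done
None
```

The middle dish is on the viewing stage, flat and centred over the white window between the bars, and I handed the job in at about 12.2 s of the 34 s allowed. I gripped it with 15 N, carried it over, lowered it until it touched at about 15 N, then released it and moved the gripper clear.

- **Centring:** the top camera puts the dish centre at (0.5494, -0.1819), against the window at (0.5486, -0.1824). That is about 1 mm off. The scene camera agrees to about 0.6 mm.
- **Flatness and height:** the measured tilt is under 0.4° in both cameras. The lid is at 45–46 mm, against 46 mm expected.
- **Other dishes:** the small and large dishes are where they were, to within 0.5 mm.

**Checks that failed or disagreed:**
- In the last check the arm hid the large dish from the top camera, so only the scene camera confirmed it.
- The two cameras differ by 2–3 mm in x, roughly their stated calibration error.
- The last direct reading of the window saw only bright fragments under the dish, so I compared against the window position measured at the start.

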